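Short the bench supply, then pull its fuse carrier by its two catches

TASK

Make the bench power unit safe and take out its fuses: move the red-handled shorting pin from its aluminium stand into the yellow terminal (not the black one), pushed fully home, and let go of it. Then, leaving the pin in, pinch the two orange side catches of the white fuse carrier together, lift the carrier straight up out of the unit, and finish while still holding it upright and still by the pinched catches, with its foot about 10 cm above the unit's top panel. Leave the parts bin, the spool and the bottle undisturbed.

Things in the scene. Friction and masses are not known exactly. Their poses are not given: they have to be found in the camera images.
- device: bench power unit, a low grey box fixed to the bench, 130 (its x) x 240 (its y) x 50 mm high; origin at the centre of its underside on the bench, z up, top panel 50 mm above. The fuse pocket is in the panel at y = -60 mm, x = 0, inside a blue frame; the two terminals stand on the panel near y = +78 mm. The unit's yaw varies
- carrier_grip (a point): midpoint between the two orange catches of the fuse carrier, 22 mm above the panel when seated; axes as the unit's. The catches face -x and +x: the fingers close along x. Each has an upright finger pad 30 mm wide (y), from 4 to 40 mm above the panel; outer faces 46 mm apart relaxed, 36 mm fully pressed. The white core between is narrower and lower, with two glass fuses on top
- carrier_foot (a point): centre of the carrier's underside; 20 mm above the bench (30 mm below the panel) when seated, 52 mm below carrier_grip; axes as carrier_grip
- carrier: white loose fuse carrier with its two orange catches, about 100 g, 44 mm wide (y), 70 mm high; origin at its foot. It sits in the pocket with 1 mm play all round and slides straight up; unless pinched, a barb on each catch holds it under the edge of the pocket
- catch_near (a joint): travel of the catch on the unit's -x side, m: 0 relaxed, 0.005 pressed in fully; the barb is clear of the pocket's edge beyond 0.003. Spring about 2.5 N at rest, 5 N fully pressed
- catch_far (a joint): the same for the catch on the unit's +x side (0 relaxed, 0.005 fully in, clear beyond 0.003)
- pin_grip (a point): centre of the shorting pin's round red handle (18 mm diameter, 52 mm tall, upright); loose, about 40 g. A brass pin of 6 mm diameter, 24 mm long with a chamfered end, points down from the handle; at the start it is in the hole of the stand with the handle's underside resting on the stand's top
- pin_tip (a point): lower end of the brass pin, 50 mm below pin_grip; z along the pin, up
- pin: the whole shorting pin; its origin is the pin's tip
- stand: aluminium stand block, fixed, 70 x 70 x 30 mm, origin at the centre of its underside, hole in the middle of its top; to one side of the unit
- term_yellow_hole0 (a point): mouth of the hole in the top of the yellow terminal, a 34 x 34 mm block 30 mm high standing on the unit's panel (mouth 80 mm above the bench). Hole 7.5 mm diameter, a little chamfered, 27 mm deep; the pin is home when its handle rests on the block. z up
- term_black_hole0 (a point): the same for the black terminal, which must stay empty; the two are 64 mm apart and may have swapped places
- parts_bin: bystander: blue open bin with small parts, 100 x 80 x 45 mm, loose; origin under its centre. It stands on the other side of the unit from the stand
- spool: bystander: red wire spool standing upright, 60 mm diameter, 42 mm high, loose; origin under its centre
- bottle: bystander: yellow bottle with white cap, 52 mm diameter, 90 mm high, loose; origin under its centre
Not all that is in view belongs to the job. Leave any brown or pink look-alike of the stand alone.

How it is judged:
By the outcome, as a careful person would: the job done as asked, in the order asked, and still so for the second after the job is handed in, while the arm keeps its last pose, push and grip.
It also fails if it takes over 59 s, if anything falls off the work surface, if the arm or the gripper's body presses on something with over 40 N, if the wrist force passes 120 N, or if a joint passes its speed limit or range.

ROBOT

A 7-joint arm with a two-finger parallel gripper is mounted at the origin on the work surface. World frame = base frame: x ahead of the robot, y to its left, z up, the work surface at z = 0. Lengths are in m, angles in rad, forces in N, time in s.
With the tool pointing down it reaches from about 0.375 to 0.925 m from the base axis. Payload 3.1 kg.
Tool frame: the origin (TCP) lies at the very end of the fingers, on their centre line; the grasp point (between the pads) lies 19 mm behind it; z points along the fingers, y is the line along which they close (so a half turn about z gives the same grasp; the last joint's range is limited). The gripper opens to 85 mm and grips with 20 to 120 N. Pads are 22 mm wide; open, the fingers measure 114 mm over their backs; the gripper's body (76 mm by 85 mm) begins 54 mm behind the grasp point. The pads swing forward as they close: fully open they stand 13 mm farther back than shut.
Start: joints at [1.246, 0.383, 0.044, 1.598, -0.018, 1.161, -0.05], TCP at [0.146, -0.633, 0.231] pointing down, gripper open.
Joint ranges: [-2.61, 2.61], [-0.41, 2.15], [-1.48, 1.57], [0, 2.5], [-1.57, 4.71], [0.05, 1.97], [-2.85, 2.85]. Speed limits (rad/s): [2.79, 2.79, 3.14, 3.14, 3.14, 3.14, 3.14].

INTERFACE

Orientations are given as a 3x3 rotation matrix whose columns are the frame's x, y, z axes.
In Python, from rig import read_state, snapshot, hand_in gives the robot as it stands.
- The arm moves only by the tool servo_tool, never from a script. Its argument "plan" is a list of rows, each a list of 5 numbers: the shift along the tool's x, y, z in m, then the turn about the tool's z in rad, then the opening, from 0 (shut) to 1 (fully open). In form: [[tx, ty, tz, roll, fingers], ...]. A call has 1 to 8 rows; each row is the pose to reach, as a shift and turn from the pose commanded when the call began, along the tool's axes at that moment; what a row does not reach only later rows make up. A row lasts 1/12 s, in which the tool goes at most 41.7 mm and 7.16 degrees, less where a joint would pass 70% of its speed; a pose out of reach is approached as far as the arm can. A call with a gripper value outside its range is refused whole. The fingers move at their own pace and stop on an object; "squeeze" is the grip in N (left out, the last holds). Time passes only in rows, so rows that repeat a pose let the fingers close. It gives the time, the measured TCP pose, the force, the opening and the grip force at its end, in the units of the state.
- read_state(): the state, without advancing time (a new reading comes with each control period).
- snapshot(name): name is "side" or "top" or "wrist"; returns a dict with "color" (400x640x3 uint8, blue, green, red), "mtx" (3x3 intrinsics, pixels), "rvec" (rotation vector, rad) and "tvec" (3), from world to camera coordinates, as OpenCV has them; the wrist camera has in their place "hand_eye" (4x4, takes a point from camera to tool coordinates, whose origin is the TCP and whose axes are the flange's). Camera axes: x right, y down, z forward; pixel columns grow to the right and rows downward; lengths in m; the calibration is good to about 2 mm. A picture is of the moment at which its call begins: read the wrist's pose just before it. There is no depth.
- hand_in(): hands the job in; it is judged then, once.
The state is a dict: "clock": time; "q": joint angles; "qvel": joint speeds; "effort": joint torques, N m; "position": TCP position; "orientation": TCP orientation; "ft_force": force on the tool from outside, world axes, zero at the start; "ft_torque": the same for the moment, N m; "finger_gap": finger opening in m; "finger_force": force on a finger pad.
Only numpy, scipy, OpenCV 4.12 (cv2) and the standard library are available. Lean on these libraries where they do the work, as an engineer would, in place of code of your own. Each camera call takes 0.05 s, during which the arm holds its last target. There are 200 camera calls.

## Working session

There is one attempt and no reset: what is moved stays moved. The work goes in short steps, Python scripts to look and compute and a tool call to move; the robot and the scene stay as the last step left them, time stands still between calls to the robot, and variables do not carry over. Pictures are saved under pics/ and viewed, at most 13 in all, crops included, and the job is handed in when it is done.

Besides the shell and the picture viewer there is one more tool, called after "Request:" in YAML: its name, and indented under it one key for each argument. servo_tool: Moves the arm, as the interface text tells. Its arguments: {"type":"object","properties":{"plan":{"type":"array","items":{"type":"array","items":{"type":"number"}}},"squeeze":{"type":"number"}},"required":["plan"]}

```bash
mkdir -p pics
cat > h.py <<'E'
import cv2,numpy as np
from rig import read_state,snapshot,hand_in
def cam(s,st=None):
    K=np.array(s["mtx"],float)
    if "hand_eye" in s:
        T=np.eye(4);T[:3,:3]=st["orientation"];T[:3,3]=st["position"]
        W=T@np.array(s["hand_eye"]);return K,W[:3,:3],W[:3,3]
    R=cv2.Rodrigues(np.array(s["rvec"],float))[0];return K,R.T,-R.T@np.array(s["tvec"],float).ravel()
def pix2w(c,uv,z):
    K,R,o=c;d=R@np.linalg.inv(K)@np.array([uv[0],uv[1],1.]);return o+d*(z-o[2])/d[2]
def w2pix(c,p):
    K,R,o=c;v=K@(R.T@(np.array(p)-o));return v[:2]/v[2]
E
python3 - <<'E'
from h import *
st=read_state();print({k:np.round(v,4).tolist() for k,v in st.items()})
import pickle
for n in("top","side","wrist"):
    s=snapshot(n);cv2.imwrite(f"pics/{n}0.png",s["color"]);pickle.dump((s,st),open(f"{n}0.pkl","wb"))
    c=cam(s,st);print(n,c[2].round(3),c[1][:,2].round(3),np.round(s["mtx"],1).tolist())
E
```

```text
{'clock': 0.0, 'q': [1.2462, 0.3838, 0.0438, 1.5996, -0.0179, 1.1612, -0.0499], 'qvel': [0.0007, -0.0, 0.0001, -0.0017, -0.0018, 0.0017, 0.0003], 'effort': [-0.0002, -43.3471, 1.0243, -24.9517, 0.0104, 0.0114, -0.0], 'position': [0.1459, -0.6324, 0.2299], 'orientation': [[0.9744, 0.2249, -0.0007], [0.2249, -0.9744, 0.0025], [-0.0002, -0.0026, -1.0]], 'ft_force': [0.2542, 0.0607, 0.3227], 'ft_torque': [-0.0336, -0.0076, 0.0542], 'finger_force': 0.0, 'finger_gap': 0.0852}
top [0.376 0.037 1.022] [ 0.221 -0.028 -0.975] [[375.0, 0.0, 311.9], [0.0, 375.0, 202.6], [0.0, 0.0, 1.0]]
side [0.145 0.591 0.843] [ 0.409 -0.551 -0.727] [[471.0, 0.0, 324.5], [0.0, 471.0, 197.4], [0.0, 0.0, 1.0]]
wrist [ 0.226 -0.613  0.371] [-0.314 -0.07  -0.947] [[328.7, 0.0, 316.4], [0.0, 328.7, 199.3], [0.0, 0.0, 1.0]]
```

View pics/top0.png

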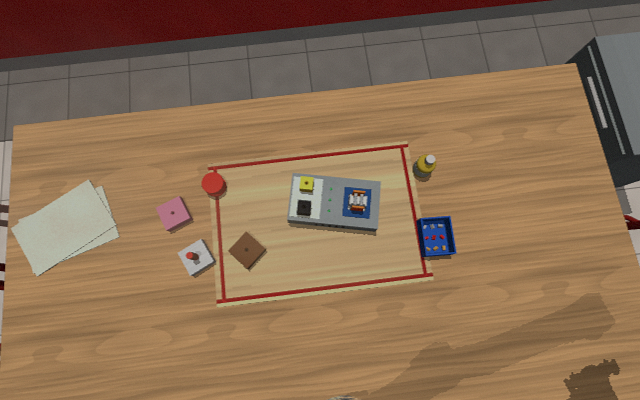

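View pics/side0.png

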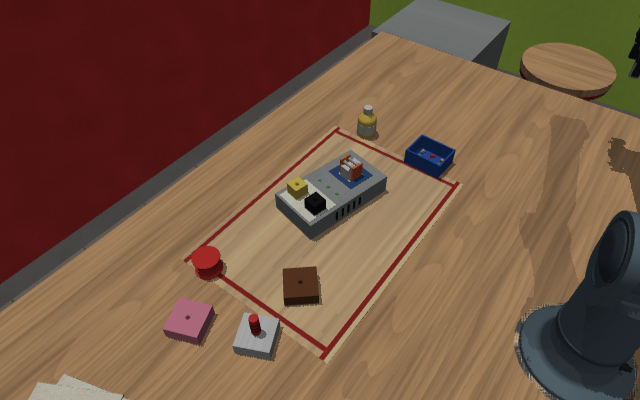

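The top view shows the pin on its stand at about (191,256), the yellow terminal at (306,184), black at (304,208) and the carrier at (358,201). The side view agrees, with the pin at (255,325) and yellow at (297,188). Next I'll measure them by colour.

```bash
cat > m.py <<'E'
from h import *
import pickle
T=pickle.load(open("top0.pkl","rb"));S=pickle.load(open("side0.pkl","rb"))
ct,cs=cam(*T),cam(*S)
def blob(s,box,lo,hi):
    x0,y0,x1,y1=box;h=cv2.cvtColor(s["color"][y0:y1,x0:x1],cv2.COLOR_BGR2HSV)
    m=cv2.inRange(h,lo,hi);n,l,stt,c=cv2.connectedComponentsWithStats(m)
    i=1+np.argmax(stt[1:,4]);b=stt[i];return c[i]+[x0,y0],(b[:4]+[x0,y0,0,0]).tolist(),b[4]
def tri(a,b):
    P=[]
    for c in(ct,cs):P.append(c[0]@np.c_[c[1].T,-c[1].T@c[2]])
    X=cv2.triangulatePoints(P[0],P[1],np.array(a,float),np.array(b,float)).ravel();return X[:3]/X[3]
if __name__=="__main__":
    red=((0,130,60),(8,255,255));yel=((22,120,80),(36,255,255));ora=((5,150,120),(20,255,255))
    for n,bt,bs,r in(("pin",(175,240,215,275),(235,305,280,345),red),("yel",(290,170,325,195),(280,172,315,205),yel),("ora",(335,180,380,225),(330,145,375,190),((3,150,90),(20,255,255)))):
        a=blob(T[0],bt,*r);b=blob(S[0],bs,*r);print(n,a,b,tri(a[0],b[0]).round(4))
    a=T[0]["color"][165:275,170:390];b=S[0]["color"][145:245,260:400]
    cv2.imwrite("pics/c.png",np.vstack([cv2.resize(a,(600,300),interpolation=cv2.INTER_CUBIC),cv2.resize(b,(420,300),interpolation=cv2.INTER_CUBIC)[:, :].copy() if 0 else cv2.copyMakeBorder(cv2.resize(b,(420,300),interpolation=cv2.INTER_CUBIC),0,0,0,180,cv2.BORDER_CONSTANT)]))
E
python3 m.py
```

```text
pin (array([189.5       , 255.13157895]), [186, 252, 8, 7], np.int32(38)) (array([269.96116505, 310.62135922]), [258, 305, 22, 14], np.int32(103)) [0.4781 0.314  0.1125]
yel (array([306.22289157, 183.01204819]), [300, 176, 13, 15], np.int32(166)) (array([295.76271186, 186.11440678]), [287, 177, 21, 22], np.int32(236)) [0.648  0.0196 0.075 ]
ora (array([357.32258065, 206.70967742]), [352, 205, 12, 4], np.int32(31)) (array([356.76190476, 165.80952381]), [352, 163, 10, 6], np.int32(21)) [ 0.5634 -0.1015  0.0951]
```

View pics/c.png

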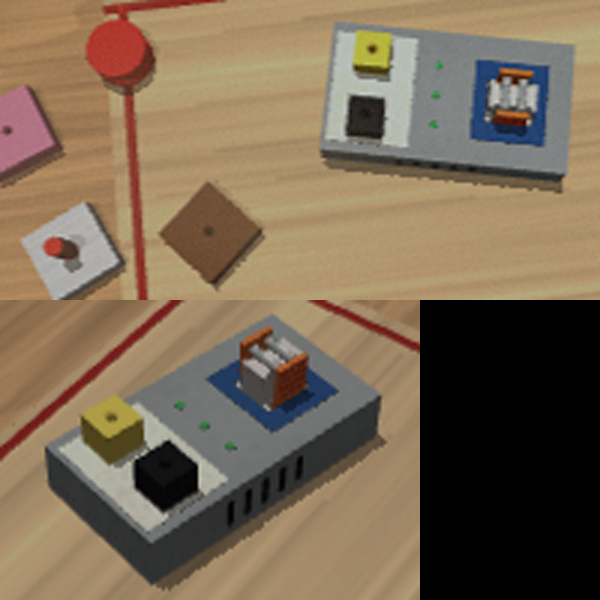

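The enlargement shows the yellow hole at top px (306.8,183.0), the black hole at (304.6,208.3), the pin handle top at (189.4,255.2) and the blue frame centre at (357,202.8).

Run:
```python
from m import *
f=lambda u,v:(170+u/2.727+0,165+v/2.727)
for n,u,v,z in(("yel",373,49,.08),("blk",367,118,.08),("pintop",53,246,.082),("frame",510,103,.05),("p1",335,23,.05),("p2",574,45,.05),("p3",566,175,.05),("p4",322,152,.05),("st1",88,203,.03),("st2",124,261,.03),("st3",21,242,.03),("st4",58,299,.03),("cat+",516,73,.09),("cat-",514,117,.09)):
    print(n,pix2w(ct,f(u,v),z).round(4))
g=lambda u,v:(260+u/3,145+(v-300)/3)
for n,u,v,z in(("yel",112,417,.08),("blk",167,464,.08)): print(n,pix2w(cs,g(u,v),z).round(4))
print("pin side top?",pix2w(cs,(255,317),.082).round(4),"side stand corner")
```

```text
yel [0.6437 0.0169 0.08  ]
blk [0.5774 0.0306 0.08  ]
pintop [0.4934 0.3296 0.082 ]
frame [ 0.5815 -0.1097  0.05  ]
p1 [0.6834 0.0506 0.05  ]
p2 [ 0.6319 -0.1813  0.05  ]
p3 [ 0.5048 -0.1525  0.05  ]
p4 [0.5558 0.0775 0.05  ]
st1 [0.5373 0.3098 0.03  ]
st2 [0.4771 0.2787 0.03  ]
st3 [0.5075 0.3762 0.03  ]
st4 [0.449  0.3436 0.03  ]
cat+ [ 0.601  -0.1136  0.09  ]
cat- [ 0.5594 -0.1054  0.09  ]
yel [0.648  0.0164 0.08  ]
blk [0.5847 0.0305 0.08  ]
pin side top? [0.4966 0.3254 0.082 ] side stand corner
```

Create go.py:
```python
import sys
from h import *
# usage: go.py x y z yaw_of_tool_y_deg : prints tool-frame shift and roll
st=read_state();R=np.array(st["orientation"]);x,y,z,a=map(float,sys.argv[1:5])
d=R.T@(np.array([x,y,z])-st["position"])
c=np.degrees(np.arctan2(R[1,1],R[0,1]))
print("shift",d.round(4),"roll",round(np.radians((c-a+180)%360-180),4),"yaw",round(c,2),"pos",np.round(st["position"],4),"t",round(st["clock"],2),"q7",round(st["q"][6],2),"F",np.round(st["ft_force"],1),"gap",round(st["finger_gap"],4))
```

```text
(no output)
```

Request:
servo_tool:
  plan:
    - [0.036, -0.016, -0.001, -0.11, 1]
    - [0.072, -0.032, -0.002, -0.22, 1]
    - [0.109, -0.049, -0.004, -0.33, 1]
    - [0.145, -0.065, -0.005, -0.45, 1]
    - [0.182, -0.081, -0.006, -0.56, 1]
    - [0.218, -0.098, -0.007, -0.67, 1]
    - [0.254, -0.114, -0.009, -0.79, 1]
    - [0.29, -0.13, -0.01, -0.9, 1]
  squeeze: 30

```text
clock: 0.82
position: [0.4006, -0.4399, 0.2413]
orientation: [[0.424, 0.905, -0.0], [0.905, -0.424, 0.0], [-0.0, -0.0, -1.0]]
ft_force: [0.5, -0.3, 0.1]
finger_gap: 0.0854
finger_force: 0.0
```

```bash
python3 go.py 0.5 -0.14 0.24 -12.5;python3 go.py 0.49 0.16 0.24 -12.5;python3 go.py 0.49 0.32 0.2 -12.5
```

```text
shift [ 0.3138 -0.0373  0.0012] roll -0.2201 yaw -25.11 pos [ 0.4006 -0.4399  0.2413] t 0.82 q7 0.26 F [ 0.5 -0.3  0.1] gap 0.0854
shift [ 0.5812 -0.1736  0.0013] roll -0.2201 yaw -25.11 pos [ 0.4006 -0.4399  0.2413] t 0.82 q7 0.26 F [ 0.5 -0.3  0.1] gap 0.0854
shift [ 0.726  -0.2415  0.0413] roll -0.2201 yaw -25.11 pos [ 0.4006 -0.4399  0.2413] t 0.82 q7 0.26 F [ 0.5 -0.3  0.1] gap 0.0854
```

Request:
servo_tool:
  plan:
    - [0.039, -0.0047, 0, -0.03, 1]
    - [0.078, -0.0094, 0, -0.06, 1]
    - [0.117, -0.014, 0, -0.09, 1]
    - [0.156, -0.0188, 0, -0.12, 1]
    - [0.196, -0.0235, 0, -0.15, 1]
    - [0.235, -0.028, 0, -0.18, 1]
    - [0.274, -0.0328, 0, -0.21, 1]
    - [0.3138, -0.0373, 0, -0.22, 1]

```text
clock: 1.48
position: [0.5004, -0.1404, 0.2411]
orientation: [[0.222, 0.975, -0.0], [0.975, -0.222, -0.0], [-0.0, -0.0, -1.0]]
ft_force: [0.8, -0.7, -0.0]
finger_gap: 0.0854
finger_force: 0.0
```

Request:
servo_tool:
  plan:
    - [0.036, -0.0093, 0, 0, 1]
    - [0.072, -0.0186, 0, 0, 1]
    - [0.109, -0.028, 0, 0, 1]
    - [0.145, -0.0373, 0, 0, 1]
    - [0.182, -0.0466, 0, 0, 1]
    - [0.218, -0.056, 0, 0, 1]
    - [0.254, -0.0653, 0, 0, 1]
    - [0.2906, -0.0746, 0, 0, 1]

```text
clock: 2.15
position: [0.4918, 0.1591, 0.2412]
orientation: [[0.223, 0.975, 0.0], [0.975, -0.223, -0.001], [-0.001, 0.0, -1.0]]
ft_force: [-0.1, -0.1, -0.1]
finger_gap: 0.0854
finger_force: 0.0
```

Request:
servo_tool:
  plan:
    - [0.03, -0.007, 0.008, 0, 1]
    - [0.06, -0.014, 0.016, 0, 1]
    - [0.09, -0.02, 0.024, 0, 1]
    - [0.12, -0.027, 0.032, 0, 1]
    - [0.156, -0.0346, 0.04, 0, 1]
    - [0.156, -0.0346, 0.04, 0, 1]
    - [0.156, -0.0346, 0.04, 0, 1]

```text
clock: 2.73
position: [0.4911, 0.3206, 0.2003]
orientation: [[0.216, 0.976, -0.003], [0.976, -0.216, 0.001], [0.0, -0.003, -1.0]]
ft_force: [-0.0, -0.5, 0.6]
finger_gap: 0.0853
finger_force: 0.0
```

```bash
python3 go.py 0.494 0.328 0.2 -12.5
python3 - <<'E'
from h import *
import pickle
st=read_state();s=snapshot("wrist");cv2.imwrite("pics/w1.png",s["color"]);pickle.dump((s,st),open("w1.pkl","wb"))
c=cam(s,st);print(w2pix(c,(0.494,0.328,0.082)),w2pix(c,(0.494,0.328,0.03)))
E
```

```text
shift [0.0078 0.0012 0.0003] roll 0.0002 yaw -12.49 pos [0.4911 0.3206 0.2003] t 2.73 q7 -1.09 F [-0.  -0.5  0.6] gap 0.0853
[319.15727065 185.75559757] [318.88497756 170.69493522]
```

View pics/w1.png

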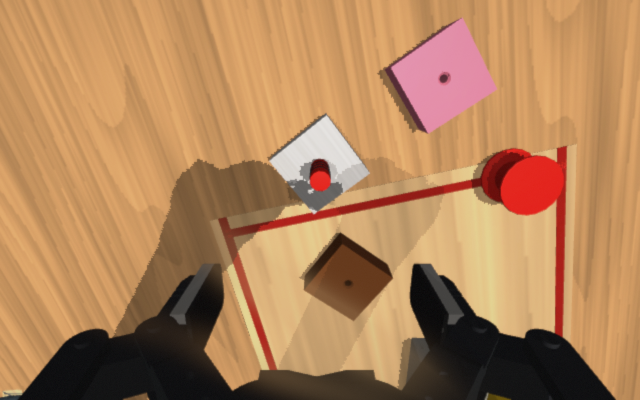

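The wrist view shows the pin handle top at about (320,181), with the stand around it. The fingers are visible at the bottom left and right, and brown and pink are the look-alikes.

Run:
```python
from m import *
w=pickle.load(open("w1.pkl","rb"));c=cam(*w)
h=cv2.cvtColor(w[0]["color"],cv2.COLOR_BGR2HSV)
m=((h[...,0]<8)|(h[...,0]>172))&(h[...,1]>200)&(h[...,2]>190)
m[:150]=0;m[200:]=0;m[:,:300]=0;m[:,345:]=0
y,x=np.nonzero(m);print(len(x),x.mean(),y.mean(),x.min(),x.max(),y.min(),y.max())
p=pix2w(c,(x.mean(),y.mean()),.082);print(p, c[2])
q=[pix2w(c,u,.03) for u in((326,115),(369,175),(316,213),(270,159))];print(np.round(q,4),np.mean(q,0))
```

```text
291 319.92783505154637 180.43298969072166 311 329 171 190
[0.49558036 0.3322892  0.082     ] [0.50890906 0.40252143 0.34137468]
[[0.5116 0.3779 0.03  ]
 [0.5408 0.3133 0.03  ]
 [0.4817 0.2856 0.03  ]
 [0.4506 0.3494 0.03  ]] [0.49619166 0.33155217 0.03      ]
```

Request:
servo_tool:
  plan:
    - [0.0122, 0.002, 0.03, 0, 1]
    - [0.0122, 0.002, 0.06, 0, 1]
    - [0.0122, 0.002, 0.09, 0, 1]
    - [0.0122, 0.002, 0.115, 0, 1]
    - [0.0122, 0.002, 0.135, 0, 1]
    - [0.0122, 0.002, 0.15, 0, 1]
    - [0.0122, 0.002, 0.16, 0, 1]
    - [0.0122, 0.002, 0.16, 0, 1]

```text
clock: 3.45
position: [0.4975, 0.3265, 0.0393]
orientation: [[0.224, 0.975, -0.003], [0.975, -0.224, -0.003], [-0.003, -0.002, -1.0]]
ft_force: [0.1, 0.0, 0.6]
finger_gap: 0.0856
finger_force: 0.0
```

Request:
servo_tool:
  plan:
    - [0, 0, 0, 0, 0.5]
    - [0, 0, 0, 0, 0.3]
    - [0, 0, 0, 0, 0]
    - [0, 0, 0, 0, 0]
    - [0, 0, 0, 0, 0]
    - [0, 0, 0, 0, 0]
    - [0, 0, 0, 0, 0]
    - [0, 0, 0, 0, 0]
  squeeze: 30

```text
clock: 4.12
position: [0.4971, 0.3298, 0.0418]
orientation: [[0.221, 0.975, -0.001], [0.975, -0.221, 0.0], [0.0, -0.001, -1.0]]
ft_force: [-2.0, -0.2, 4.5]
finger_gap: 0.0173
finger_force: 29.5
```

Request:
servo_tool:
  plan:
    - [0, 0, 0, 0, 0]
    - [0, 0, 0, 0, 0]
    - [0, 0, 0, 0, 0]
    - [0, 0, 0, 0, 0]

```text
clock: 4.45
position: [0.4972, 0.3298, 0.0418]
orientation: [[0.221, 0.975, -0.001], [0.975, -0.221, 0.0], [0.0, -0.001, -1.0]]
ft_force: [-3.8, -0.0, 5.5]
finger_gap: 0.0171
finger_force: 29.7
```

Request:
servo_tool:
  plan:
    - [0, 0, -0.01, 0, 0]
    - [0, 0, -0.025, 0, 0]
    - [0, 0, -0.05, 0, 0]
    - [0, 0, -0.08, 0, 0]
    - [0, 0, -0.11, 0, 0]
    - [0, 0, -0.14, 0, 0]
    - [0, 0, -0.16, 0, 0]
    - [0, 0, -0.16, 0, 0]

```text
clock: 5.12
position: [0.502, 0.3311, 0.2086]
orientation: [[0.223, 0.975, 0.012], [0.975, -0.223, 0.005], [0.008, 0.01, -1.0]]
ft_force: [0.1, 1.0, 0.5]
finger_gap: 0.0172
finger_force: 29.2
```

```bash
python3 go.py 0.646 0.017 0.2 -12.3
```

```text
shift [-0.2742  0.2103  0.0086] roll -0.0103 yaw -12.89 pos [0.502  0.3311 0.2086] t 5.12 q7 -1.11 F [0.1 1.  0.5] gap 0.0172
```

Request:
servo_tool:
  plan:
    - [-0.02, 0.015, 0, 0, 0]
    - [-0.05, 0.038, 0, 0, 0]
    - [-0.08, 0.061, 0, 0, 0]
    - [-0.112, 0.085, 0, 0, 0]
    - [-0.144, 0.11, 0, 0, 0]
    - [-0.176, 0.134, 0, 0, 0]
    - [-0.205, 0.157, 0, 0, 0]
    - [-0.23, 0.176, 0, 0, 0]

```text
clock: 5.78
position: [0.6196, 0.0605, 0.2012]
orientation: [[0.226, 0.974, 0.0], [0.974, -0.226, -0.003], [-0.003, 0.001, -1.0]]
ft_force: [0.0, -0.8, -1.1]
finger_gap: 0.0172
finger_force: 29.2
```

Request:
servo_tool:
  plan:
    - [-0.022, 0.017, 0.002, 0, 0]
    - [-0.036, 0.027, 0.004, 0, 0]
    - [-0.044, 0.034, 0.006, 0, 0]
    - [-0.044, 0.034, 0.006, 0, 0]
    - [-0.044, 0.034, 0.006, 0, 0]
    - [-0.044, 0.034, 0.006, 0, 0]
    - [-0.044, 0.034, 0.006, 0, 0]

```text
clock: 6.37
position: [0.6412, 0.0188, 0.1956]
orientation: [[0.217, 0.976, -0.0], [0.976, -0.217, 0.001], [0.001, -0.0, -1.0]]
ft_force: [-0.1, 0.4, -1.0]
finger_gap: 0.0172
finger_force: 29.2
```

```bash
python3 go.py 0.646 0.017 0.2 -12.3
python3 - <<'E'
from h import *
import pickle
st=read_state();s=snapshot("wrist");cv2.imwrite("pics/w2.png",s["color"]);pickle.dump((s,st),open("w2.pkl","wb"))
c=cam(s,st);print(w2pix(c,(0.646,0.017,0.08)),w2pix(c,(0.5815,-.1097,0.05)))
print(np.round(st["orientation"],4))
E
```

```text
shift [-0.0007  0.0051 -0.0044] roll -0.0046 yaw -12.56 pos [0.6412 0.0188 0.1956] t 6.37 q7 -0.53 F [-0.1  0.4 -1. ] gap 0.0172
[323.51251677 196.71605844] [288.00515243 313.1900598 ]
[[ 2.175e-01  9.761e-01 -0.000e+00]
 [ 9.761e-01 -2.175e-01  1.400e-03]
 [ 1.300e-03 -3.000e-04 -1.000e+00]]
```

View pics/w2.png

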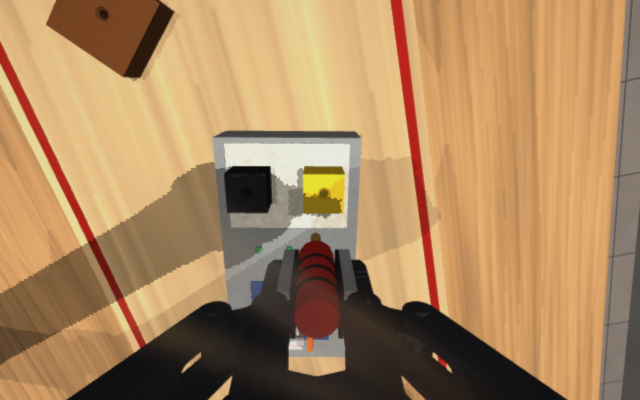

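The wrist view shows the yellow hole near (324,193), black on the left at (247,190), and the held pin's brass tip near (316,237). I'll zoom in on it.

Run:
```python
import cv2
a=cv2.imread("pics/w2.png")[155:255,290:370];cv2.imwrite("pics/w2c.png",cv2.resize(a,None,fx=6,fy=6,interpolation=cv2.INTER_CUBIC))
```

```text
(no output)
```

View pics/w2c.png

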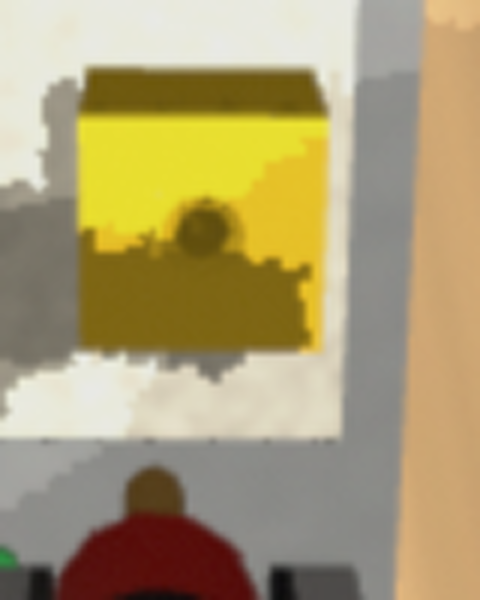

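The crop shows the yellow hole centre at about (324.0,193.5) and the pin tip centre at about (315.5,236.5).

Run:
```python
from m import *
s,st=pickle.load(open("w2.pkl","rb"));c=cam(s,st);R=np.array(st["orientation"])
f=lambda u,v:(290+(u-2.5)/6,155+(v-2.5)/6)
h=pix2w(c,f(204,232),.08)
b=np.mean([pix2w(c,f(*q),.08) for q in((78,116),(328,118),(322,352),(80,350))],0)
for z in(.157,.1598,.163):
  t=pix2w(c,f(154,490),z);print("hole",h.round(4),"blk c",b.round(4),"tip",t.round(4),"tool d",(R.T@(h-t)).round(4))
print("tcp",st["position"], "hole-tcp in tool",R.T@(h-st["position"]))
```

```text
hole [0.6467 0.0199 0.08  ] blk c [0.6463 0.0194 0.08  ] tip [0.6397 0.0187 0.157 ] tool d [0.0026 0.0066 0.077 ]
hole [0.6467 0.0199 0.08  ] blk c [0.6463 0.0194 0.08  ] tip [0.64   0.02   0.1598] tool d [0.0012 0.0066 0.0798]
hole [0.6467 0.0199 0.08  ] blk c [0.6463 0.0194 0.08  ] tip [0.6403 0.0215 0.163 ] tool d [-0.0002  0.0066  0.083 ]
tcp [0.64117709 0.01876705 0.19564585] hole-tcp in tool [0.00215796 0.00516381 0.11564725]
```

Request:
servo_tool:
  plan:
    - [0.001, 0.003, 0.02, 0, 0]
    - [0.001, 0.006, 0.04, 0, 0]
    - [0.001, 0.0063, 0.055, 0, 0]
    - [0.001, 0.0063, 0.065, 0, 0]
    - [0.001, 0.0063, 0.065, 0, 0]
    - [0.001, 0.0063, 0.065, 0, 0]
    - [0.001, 0.0063, 0.065, 0, 0]
    - [0.001, 0.0063, 0.065, 0, 0]

```text
clock: 7.08
position: [0.6493, 0.0152, 0.1318]
orientation: [[0.222, 0.975, 0.003], [0.975, -0.222, 0.0], [0.001, 0.002, -1.0]]
ft_force: [-0.1, 0.0, -0.3]
finger_gap: 0.0174
finger_force: 29.2
```

Run:
```python
from h import *
import pickle
st=read_state();s=snapshot("wrist");pickle.dump((s,st),open("w3.pkl","wb"))
a=s["color"][130:280,260:400];cv2.imwrite("pics/w3.png",cv2.resize(a,None,fx=4,fy=4,interpolation=cv2.INTER_CUBIC))
print(np.round(st["position"],4),w2pix(cam(s,st),(.6465,.0197,.08))-[260,130])
```

```text
[0.6493 0.0152 0.1318] [51.52135935 91.45347494]
```

View pics/w3.png

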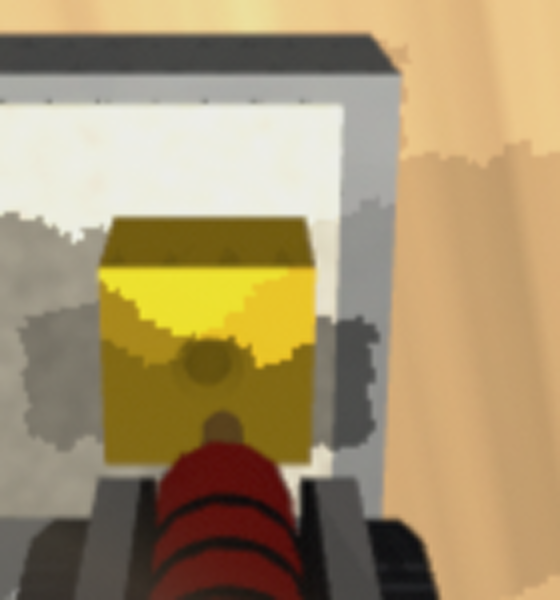

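The tip is at crop (222,427), right of and behind the hole at crop (207,362).

```bash
python3 go.py .6465 .0197 .13 -12.5
python3 - <<'E'
from m import *
s,st=pickle.load(open("w3.pkl","rb"));c=cam(s,st);R=np.array(st["orientation"])
f=lambda u,v:(260+(u-1.5)/4,130+(v-1.5)/4)
h=pix2w(c,f(207.5,362),.08)
b=np.mean([pix2w(c,f(*q),.08) for q in((98,268),(315,266),(310,464),(106,464))],0)
for z in(.094,.096,.098):
  t=pix2w(c,f(222,427),z);print("hole",h.round(4),b.round(4),"tip",t.round(4),"tool d",(R.T@(h-t)).round(4))
print("hole-tcp",R.T@(h-st["position"]))
E
```

```text
shift [ 0.0039 -0.0037  0.0018] roll -0.0057 yaw -12.83 pos [0.6492 0.0151 0.1318] t 7.13 q7 -0.56 F [ 0.3 -0.8 -0.5] gap 0.0169
hole [0.6467 0.0206 0.08  ] [0.6464 0.0196 0.08  ] tip [0.6479 0.0155 0.094 ] tool d [ 0.0047 -0.0023  0.014 ]
hole [0.6467 0.0206 0.08  ] [0.6464 0.0196 0.08  ] tip [0.6481 0.0164 0.096 ] tool d [ 0.0038 -0.0023  0.016 ]
hole [0.6467 0.0206 0.08  ] [0.6464 0.0196 0.08  ] tip [0.6483 0.0173 0.098 ] tool d [ 0.0028 -0.0024  0.018 ]
hole-tcp [ 0.00463207 -0.00383705  0.05178213]
```

Request:
servo_tool:
  plan:
    - [0.002, -0.001, 0, 0, 0]
    - [0.0036, -0.0024, 0.004, 0, 0]
    - [0.0036, -0.0024, 0.008, 0, 0]
    - [0.0036, -0.0024, 0.008, 0, 0]
    - [0.0036, -0.0024, 0.008, 0, 0]
    - [0.0036, -0.0024, 0.008, 0, 0]

```text
clock: 7.63
position: [0.6466, 0.0188, 0.122]
orientation: [[0.222, 0.975, -0.0], [0.975, -0.222, -0.0], [-0.0, -0.0, -1.0]]
ft_force: [-0.2, -0.6, -0.1]
finger_gap: 0.0172
finger_force: 29.2
```

```bash
python3 go.py .6478 .0192 .12 -12.5;python3 - <<'E'
from h import *
import pickle
st=read_state();s=snapshot("wrist");pickle.dump((s,st),open("w4.pkl","wb"))
a=s["color"][130:280,260:400];cv2.imwrite("pics/w4.png",cv2.resize(a,None,fx=4,fy=4,interpolation=cv2.INTER_CUBIC))
c=cam(s,st);print(4*(w2pix(c,(.6466,.0202,.08))-[260,130])+1.5)
R=np.array(st["orientation"]);t=st["position"]+R@[.001,-.0014,.0358];print("tip",t,4*(w2pix(c,t)-[260,130])+1.5)
E
```

```text
shift [0.0007 0.0011 0.002 ] roll -0.0058 yaw -12.83 pos [0.6466 0.0188 0.122 ] t 7.63 q7 -0.58 F [-0.2 -0.6 -0.1] gap 0.0172
[230.23687492 406.35848773]
tip [0.64540103 0.02008581 0.08620556] [222.5646292  426.05814625]
```

Request:
servo_tool:
  plan:
    - [0.0007, 0.0011, 0, 0, 0]
    - [0.0007, 0.0011, 0, 0, 0]
    - [0.0007, 0.0011, 0, 0, 0]
    - [0.0007, 0.0011, 0, 0, 0]

```text
clock: 8.02
position: [0.6481, 0.0193, 0.1224]
orientation: [[0.222, 0.975, 0.0], [0.975, -0.222, 0.0], [0.0, 0.0, -1.0]]
ft_force: [-0.1, 0.4, -0.0]
finger_gap: 0.0172
finger_force: 29.2
```

```bash
python3 go.py .6478 .0192 .12 -12.5;python3 - <<'E'
from h import *
import pickle
st=read_state();s=snapshot("wrist");pickle.dump((s,st),open("w4.pkl","wb"))
a=s["color"][130:280,260:400];cv2.imwrite("pics/w4.png",cv2.resize(a,None,fx=4,fy=4,interpolation=cv2.INTER_CUBIC))
c=cam(s,st);print(4*(w2pix(c,(.6466,.0202,.08))-[260,130])+1.5)
R=np.array(st["orientation"]);t=st["position"]+R@[.001,-.0014,.0358];print("tip",t,4*(w2pix(c,t)-[260,130])+1.5)
E
```

```text
shift [-0.0002 -0.0002  0.0024] roll -0.0058 yaw -12.83 pos [0.6481 0.0193 0.1224] t 8.02 q7 -0.58 F [-0.1  0.4 -0. ] gap 0.0172
[221.30599956 410.61578073]
tip [0.64691803 0.02063657 0.08657351] [222.57047999 426.05582975]
```

View pics/w4.png

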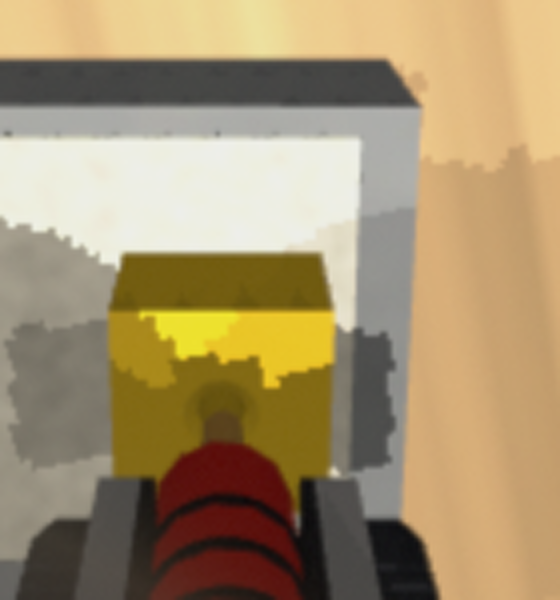

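The tip (222,426) sits laterally on the hole (222,410), still 6.5 mm above it. I'll descend slowly.

Request:
servo_tool:
  plan:
    - [-0.0002, -0.0002, 0.003, 0, 0]
    - [-0.0002, -0.0002, 0.006, 0, 0]
    - [-0.0002, -0.0002, 0.009, 0, 0]
    - [-0.0002, -0.0002, 0.012, 0, 0]
    - [-0.0002, -0.0002, 0.014, 0, 0]
    - [-0.0002, -0.0002, 0.014, 0, 0]

```text
clock: 8.57
position: [0.6473, 0.0185, 0.1074]
orientation: [[0.222, 0.975, -0.001], [0.975, -0.222, -0.001], [-0.001, -0.001, -1.0]]
ft_force: [0.5, -0.5, -1.2]
finger_gap: 0.0176
finger_force: 29.2
```

Request:
servo_tool:
  plan:
    - [0, 0, 0.003, 0, 0]
    - [0, 0, 0.006, 0, 0]
    - [0, 0, 0.009, 0, 0]
    - [0, 0, 0.011, 0, 0]
    - [0, 0, 0.013, 0, 0]
    - [0, 0, 0.013, 0, 0]

```text
clock: 9.07
position: [0.6474, 0.0186, 0.0946]
orientation: [[0.222, 0.975, -0.001], [0.975, -0.222, -0.001], [-0.001, -0.001, -1.0]]
ft_force: [-0.2, -2.0, -1.2]
finger_gap: 0.0173
finger_force: 29.2
```

Home is expected at TCP z ≈ 0.0918, so I'll push in small increments until there is contact force.

Request:
servo_tool:
  plan:
    - [0, 0, 0.001, 0, 0]
    - [0, 0, 0.002, 0, 0]
    - [0, 0, 0.003, 0, 0]
    - [0, 0, 0.004, 0, 0]
    - [0, 0, 0.0045, 0, 0]
    - [0, 0, 0.0045, 0, 0]

```text
clock: 9.57
position: [0.6475, 0.0186, 0.0917]
orientation: [[0.222, 0.975, -0.001], [0.975, -0.222, -0.001], [-0.001, -0.0, -1.0]]
ft_force: [-2.8, -3.4, 5.7]
finger_gap: 0.0173
finger_force: 29.6
```

Request:
servo_tool:
  plan:
    - [0, 0, 0.001, 0, 0]
    - [0, 0, 0.002, 0, 0]
    - [0, 0, 0.002, 0, 0]
    - [0, 0, 0.002, 0, 0]

```text
clock: 9.9
position: [0.6476, 0.0186, 0.0916]
orientation: [[0.223, 0.975, -0.001], [0.975, -0.223, -0.002], [-0.002, -0.0, -1.0]]
ft_force: [-6.7, -4.3, 13.0]
finger_gap: 0.0171
finger_force: 30.3
```

Request:
servo_tool:
  plan:
    - [0, 0, 0, 0, 0.3]
    - [0, 0, 0, 0, 0.6]
    - [0, 0, 0, 0, 1]
    - [0, 0, 0, 0, 1]
    - [0, 0, 0, 0, 1]
    - [0, 0, 0, 0, 1]
    - [0, 0, 0, 0, 1]

```text
clock: 10.48
position: [0.6476, 0.0195, 0.0885]
orientation: [[0.222, 0.975, -0.0], [0.975, -0.222, 0.0], [0.0, -0.0, -1.0]]
ft_force: [0.9, -0.0, 0.5]
finger_gap: 0.0856
finger_force: 0.0
```

Request:
servo_tool:
  plan:
    - [0, 0, -0.02, 0, 1]
    - [0, 0, -0.05, 0, 1]
    - [0, 0, -0.08, 0, 1]
    - [0, 0, -0.105, 0, 1]
    - [0, 0, -0.115, 0, 1]
    - [0, 0, -0.115, 0, 1]

```text
clock: 10.98
position: [0.6501, 0.0198, 0.2074]
orientation: [[0.222, 0.975, 0.007], [0.975, -0.222, 0.0], [0.002, 0.007, -1.0]]
ft_force: [-0.2, -0.8, -0.0]
finger_gap: 0.0854
finger_force: 0.0
```

```bash
python3 go.py 0.585 -0.09 0.2 -12.5
python3 - <<'E'
from h import *
import pickle
st=read_state();s=snapshot("wrist");pickle.dump((s,st),open("w5.pkl","wb"))
cv2.imwrite("pics/w5.png",s["color"]); c=cam(s,st);print(w2pix(c,(.6466,.0202,.132)),w2pix(c,(.6466,.0202,.08)))
E
```

```text
shift [-0.1215 -0.0391  0.0069] roll -0.0059 yaw -12.84 pos [0.6501 0.0198 0.2074] t 10.98 q7 -0.53 F [-0.2 -0.8 -0. ] gap 0.0854
[311.82680442 214.09887067] [312.21843829 192.12309474]
```

Request:
servo_tool:
  plan:
    - [-0.03, -0.008, 0, 0, 1]
    - [-0.06, -0.017, 0, 0, 1]
    - [-0.09, -0.025, 0, 0, 1]
    - [-0.12, -0.033, 0.004, 0, 1]
    - [-0.139, -0.037, 0.007, 0, 1]
    - [-0.139, -0.037, 0.007, 0, 1]
    - [-0.139, -0.037, 0.007, 0, 1]
    - [-0.139, -0.037, 0.007, 0, 1]

```text
clock: 11.7
position: [0.58, -0.107, 0.1951]
orientation: [[0.221, 0.975, -0.002], [0.975, -0.221, 0.002], [0.001, -0.003, -1.0]]
ft_force: [-0.7, 0.1, 0.7]
finger_gap: 0.0855
finger_force: 0.0
```

```bash
python3 go.py 0.584 -0.108 0.2 -12.5
python3 - <<'E'
from h import *
import pickle
st=read_state();s=snapshot("wrist");pickle.dump((s,st),open("w6.pkl","wb"))
a=s["color"][0:300,180:480]
cv2.imwrite("pics/w6.png",cv2.resize(a,(600,600),interpolation=cv2.INTER_CUBIC)); c=cam(s,st)
for p in((.584,-.108,.05),(.584,-.108,.09),(.6466,.0202,.132)):print(2*(w2pix(c,p)-[180,0]))
E
```

```text
shift [-0.0001  0.0041 -0.0049] roll -0.0051 yaw -12.79 pos [ 0.58   -0.107   0.1951] t 11.7 q7 -0.29 F [-0.7  0.1  0.7] gap 0.0855
[284.43525102 371.98682178]
[285.85961312 400.41965875]
[414.07712403 -40.47910431]
```

View pics/w6.png

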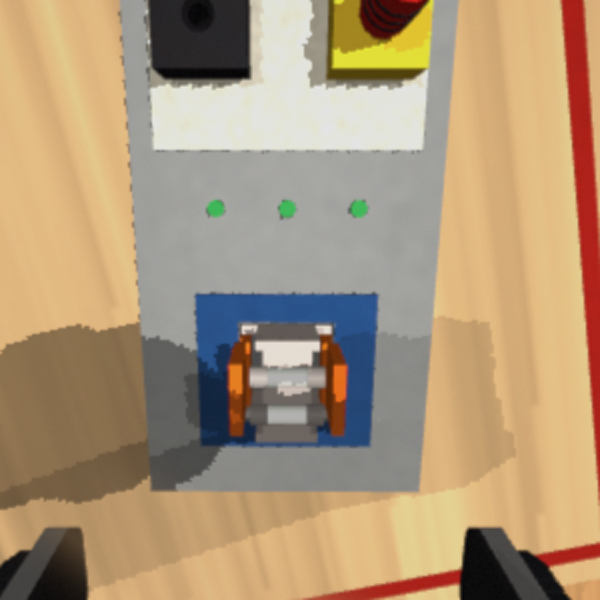

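The pin stands in the yellow terminal and black is empty. The carrier catch tops are at crop x 228–243 and 331–347, y 363–436, centred near (287.5,399.5), and the blue frame spans x 196–377, y 294–445.

Run:
```python
from m import *
s,st=pickle.load(open("w6.pkl","rb"));c=cam(s,st);R=np.array(st["orientation"])
f=lambda u,v:(180+(u-.5)/2,(v-.5)/2)
P=lambda u,v,z:pix2w(c,f(u,v),z)
k=np.array([P(228,363,.09),P(347,363,.09),P(345,436,.09),P(230,436,.09)]);fr=np.array([P(196,294,.05),P(377,294,.05),P(371,445,.05),P(203,445,.05)])
for q in(k,fr):
  e=q[1]-q[0];e2=q[2]-q[3];print(q.mean(0).round(4),np.linalg.norm(e),np.linalg.norm(e2),np.linalg.norm(q[0]-q[3]),[np.degrees(np.arctan2(v[1],v[0])).round(2) for v in(e,e2)],(R.T@(q.mean(0)-st["position"])).round(4))
```

```text
[ 0.5845 -0.1078  0.09  ] 0.04617523962478647 0.046327080783386265 0.03048031681515861 [np.float64(-12.72), np.float64(-12.7)] [1.000e-04 4.900e-03 1.051e-01]
[ 0.5848 -0.1081  0.05  ] 0.07890175503870185 0.07904636238967974 0.07117521409143125 [np.float64(-12.74), np.float64(-12.7)] [-0.0003  0.0054  0.1451]
```

Request:
servo_tool:
  plan:
    - [0, 0.003, 0.02, 0, 1]
    - [0, 0.006, 0.04, 0, 1]
    - [0, 0.006, 0.06, 0, 1]
    - [0, 0.006, 0.08, 0, 1]
    - [0, 0.006, 0.09, 0, 1]
    - [0, 0.006, 0.09, 0, 1]
    - [0, 0.006, 0.09, 0, 1]
    - [0, 0.006, 0.09, 0, 1]

```text
clock: 12.42
position: [0.5879, -0.1086, 0.108]
orientation: [[0.221, 0.975, 0.002], [0.975, -0.221, 0.0], [0.001, 0.002, -1.0]]
ft_force: [-0.2, -0.7, -0.2]
finger_gap: 0.0853
finger_force: 0.0
```

```bash
python3 go.py 0.5854 -0.1082 0.055 -12.7
```

```text
shift [-0.0002 -0.0027  0.053 ] roll -0.0011 yaw -12.76 pos [ 0.5879 -0.1086  0.108 ] t 12.42 q7 -0.35 F [-0.2 -0.7 -0.2] gap 0.0853
```

Request:
servo_tool:
  plan:
    - [0, -0.0025, 0.015, 0, 1]
    - [0, -0.0025, 0.03, 0, 1]
    - [0, -0.0025, 0.042, 0, 1]
    - [0, -0.0025, 0.05, 0, 1]
    - [0, -0.0025, 0.05, 0, 1]
    - [0, -0.0025, 0.05, 0, 1]
    - [0, -0.0025, 0.05, 0, 1]

```text
clock: 13.0
position: [0.585, -0.1089, 0.0576]
orientation: [[0.222, 0.975, 0.002], [0.975, -0.222, -0.0], [0.0, 0.002, -1.0]]
ft_force: [0.0, -0.3, 0.4]
finger_gap: 0.0856
finger_force: 0.0
```

```bash
python3 go.py 0.5854 -0.1082 0.056 -12.7
```

```text
shift [0.0007 0.0002 0.0016] roll -0.0023 yaw -12.83 pos [ 0.585  -0.1089  0.0576] t 13.0 q7 -0.39 F [ 0.  -0.3  0.4] gap 0.0856
```

Request:
servo_tool:
  plan:
    - [0.0007, 0, 0.001, 0, 0.7]
    - [0.0007, 0, 0.001, 0, 0.5]
    - [0.0007, 0, 0.001, 0, 0.3]
    - [0.0007, 0, 0.001, 0, 0.2]
    - [0.0007, 0, 0.001, 0, 0.2]
    - [0.0007, 0, 0.001, 0, 0.2]
    - [0.0007, 0, 0.001, 0, 0.2]
    - [0.0007, 0, 0.001, 0, 0.2]
  squeeze: 35

```text
clock: 13.67
position: [0.5855, -0.1081, 0.0577]
orientation: [[0.222, 0.975, 0.002], [0.975, -0.222, -0.001], [-0.0, 0.002, -1.0]]
ft_force: [-0.4, -0.4, 6.9]
finger_gap: 0.0317
finger_force: 36.6
```

Request:
servo_tool:
  plan:
    - [0, 0, 0, 0, 0.2]
    - [0, 0, 0, 0, 0.2]
    - [0, 0, 0, 0, 0.2]

```text
clock: 13.92
position: [0.5855, -0.1082, 0.0577]
orientation: [[0.222, 0.975, 0.002], [0.975, -0.222, -0.001], [-0.0, 0.002, -1.0]]
ft_force: [-1.8, 0.9, 7.1]
finger_gap: 0.0322
finger_force: 36.6
```

Request:
servo_tool:
  plan:
    - [0, 0, -0.002, 0, 0.2]
    - [0, 0, -0.004, 0, 0.2]
    - [0, 0, -0.006, 0, 0.2]
    - [0, 0, -0.008, 0, 0.2]
    - [0, 0, -0.01, 0, 0.2]
    - [0, 0, -0.01, 0, 0.2]

```text
clock: 14.42
position: [0.5844, -0.1082, 0.0661]
orientation: [[0.222, 0.975, 0.0], [0.975, -0.222, -0.0], [0.0, 0.0, -1.0]]
ft_force: [0.3, -0.4, -0.7]
finger_gap: 0.0323
finger_force: 35.0
```

```bash
python3 go.py 0.5854 -0.1082 0.1877 -12.7
python3 - <<'E'
from h import *
s=snapshot("wrist");st=read_state();a=s["color"][60:360,170:470]
s2=snapshot("side");b=s2["color"][110:235,265:415]
cv2.imwrite("pics/w7.png",np.hstack([cv2.resize(a,(400,400)),cv2.resize(b,(400,400),interpolation=cv2.INTER_CUBIC)]))
E
```

```text
shift [ 0.0002  0.001  -0.1216] roll -0.0024 yaw -12.84 pos [ 0.5844 -0.1082  0.0661] t 14.42 q7 -0.38 F [ 0.3 -0.4 -0.7] gap 0.0323
```

View pics/w7.png

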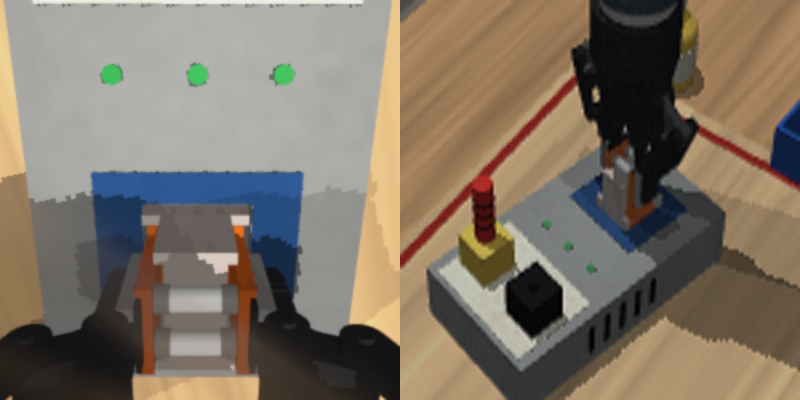

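The pin is fully home and upright in yellow, and the carrier is rising cleanly with both catches pinched. I'll continue the lift.

Request:
servo_tool:
  plan:
    - [0, 0.0005, -0.004, 0, 0.2]
    - [0, 0.0005, -0.009, 0, 0.2]
    - [0, 0.0005, -0.014, 0, 0.2]
    - [0, 0.0005, -0.019, 0, 0.2]
    - [0, 0.0005, -0.025, 0, 0.2]
    - [0, 0.0005, -0.032, 0, 0.2]
    - [0, 0.0005, -0.04, 0, 0.2]
    - [0, 0.0005, -0.05, 0, 0.2]

```text
clock: 15.18
position: [0.5845, -0.1082, 0.1164]
orientation: [[0.222, 0.975, -0.001], [0.975, -0.222, 0.0], [0.0, -0.001, -1.0]]
ft_force: [-0.4, -0.4, -1.0]
finger_gap: 0.0317
finger_force: 35.3
```

Request:
servo_tool:
  plan:
    - [0, 0, -0.012, 0, 0.2]
    - [0, 0, -0.026, 0, 0.2]
    - [0, 0, -0.04, 0, 0.2]
    - [0, 0, -0.054, 0, 0.2]
    - [0, 0, -0.066, 0, 0.2]
    - [0, 0, -0.071, 0, 0.2]
    - [0, 0, -0.071, 0, 0.2]
    - [0, 0, -0.071, 0, 0.2]

```text
clock: 15.85
position: [0.5848, -0.1084, 0.187]
orientation: [[0.222, 0.975, 0.0], [0.975, -0.222, -0.0], [-0.0, 0.0, -1.0]]
ft_force: [-0.9, 0.0, -1.9]
finger_gap: 0.0322
finger_force: 35.3
```

Request:
servo_tool:
  plan:
    - [0, 0, 0, 0, 0.2]
    - [0, 0, 0, 0, 0.2]
    - [0, 0, 0, 0, 0.2]
    - [0, 0, 0, 0, 0.2]

```text
clock: 16.18
position: [0.5843, -0.1082, 0.186]
orientation: [[0.222, 0.975, -0.001], [0.975, -0.222, 0.0], [0.0, -0.001, -1.0]]
ft_force: [0.2, 0.3, -0.9]
finger_gap: 0.0319
finger_force: 35.3
```

```bash
python3 go.py 0.5854 -0.1082 0.1877 -12.7
python3 - <<'E'
from h import *
s=snapshot("wrist");a=s["color"][60:360,170:470]
s2=snapshot("side");b=s2["color"][80:240,255:455]
cv2.imwrite("pics/w8.png",np.hstack([cv2.resize(a,(300,300)),cv2.resize(b,(450,300),interpolation=cv2.INTER_CUBIC)]))
c=cam(s2)
for p in((.585,-.108,.15),(.585,-.108,.22)):
    u=w2pix(c,p);print([300+(u[0]-255)*2.25,(u[1]-80)*1.875])
E
```

```text
shift [ 0.0003  0.001  -0.0017] roll -0.0022 yaw -12.83 pos [ 0.5843 -0.1082  0.186 ] t 16.18 q7 -0.3 F [ 0.2  0.3 -0.9] gap 0.0319
[np.float64(518.4522942495068), np.float64(117.58827028241188)]
[np.float64(521.5513072653124), np.float64(70.79662271121292)]
```

View pics/w8.png

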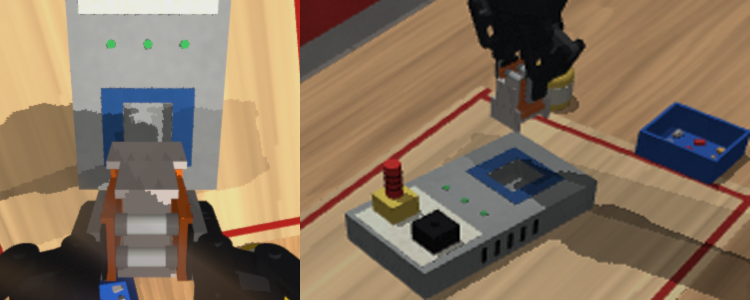

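The carrier is out of its pocket and upright, with its foot at side-view (518,120), which puts it about 98 mm above the panel. The pin is home in yellow and the bystanders haven't moved. Handing in.

```bash
python3 -c "
from rig import hand_in;print(hand_in())"
```

```text
the job is handed in; nothing more can be done
None
```

Handed in at 16.2 s: the shorting pin is fully home and released in the yellow terminal, and the fuse carrier is held upright by its pinched catches, its foot about 98 mm above the panel.

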